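Mesh the copper crown into the table mill and hold it down

ROBOT

A 6-joint arm with a two-finger parallel gripper is mounted at the origin on the work surface. World frame = base frame: x ahead of the robot, y to its left, z up, the work surface at z = 0. Lengths are in m, angles in rad, forces in N, time in s.
With the tool pointing down it reaches from about 0.35 to 0.975 m from the base axis. Payload 4.9 kg.
Tool frame: the origin (TCP) lies at the very end of the fingers, on their centre line; the grasp point (between the pads) lies 19 mm behind it; z points along the fingers, y is the line along which they close (so a half turn about z gives the same grasp; the last joint's range is limited). The gripper opens to 85 mm and grips with 20 to 120 N. Pads are 22 mm wide; open, the fingers measure 114 mm over their backs; the gripper's body (76 mm by 85 mm) begins 54 mm behind the grasp point. The pads swing forward as they close: fully open they stand 13 mm farther back than shut.
Start: joints at [1.139, 0.053, 1.613, -0, 1.476, -0.119], TCP at [0.192, 0.595, 0.231] pointing down, gripper open.
Joint ranges: [-3.01, 3.01], [-1.01, 2.22], [0.06, 2.58], [-1.02, 4.17], [0.09, 2.62], [-3.14, 3.14]. Speed limits (rad/s): [2.57, 2.57, 3.14, 3.14, 3.14, 3.14].

INTERFACE

Orientations are given as a rotation vector (axis times angle).
In Python, from station import ctrl gives the robot as it stands.
- The arm moves only by the shell command python3 -m crank 'ROWS' [OPENING] [FORCE]. ROWS is text: rows parted by semicolons, each of 4 numbers parted by spaces: the shift along the world's x, y, z in units of 0.5 m (1.0 is 0.5 m), then the turn about the world's z in units of 90 degrees (1.0 is 90 degrees). In form: x y z turn; .... A call has exactly 5 rows; each row shifts and turns the commanded pose from where the row before left it; what a row does not reach is not made up. A row lasts 1/12 s, in which the tool goes at most 41.7 mm and 7.16 degrees, less where a joint would pass 70% of its speed; a pose out of reach is approached as far as the arm can. A call with a number of a shift or a turn outside -1 to 1 is refused whole. A call with a gripper value outside its range is refused whole. OPENING is the opening in per cent of the stroke, from 0 (shut) to 100 (fully open), set as the call begins (- or left out, the last holds). The fingers move at their own pace and stop on an object; FORCE is the grip in N (left out, the last holds). Time passes only in rows, so rows that do not move let the fingers close, or fill a call up. It gives the time, the measured TCP pose, the force, the opening and the grip force at its end, in the units of the state.
- ctrl.get_obs(): the state, without advancing time (a new reading comes with each control period).
- ctrl.get_image(name): name is "side" or "top" or "wrist"; returns (picture, depth): 400x640x3 uint8, red, green, blue; 400x640 float32, m along the optical axis (not along the pixel's ray), 0 where there is no reading.
- ctrl.get_calibration(name): a dict with "fx", "fy", "cx", "cy" (pixels), "extrinsics" (4x4, takes a point from world to camera coordinates). Camera axes: x right, y down, z forward; pixel columns grow to the right and rows downward; lengths in m; the calibration is good to about 2 mm. A picture is of the moment at which its call begins: read the wrist's pose just before it. get_calibration takes no time and is no camera call; for the wrist camera it gives the pose at the moment of the call.
- ctrl.finish_job(): hands the job in; it is judged then, once.
The state is a dict: "t": time; "q": joint angles; "dq": joint speeds; "effort": joint torques, N m; "tool_pos": TCP position; "tool_rot": TCP orientation; "contact_force": force on the tool from outside, world axes, zero at the start; "wrist_torque": the same for the moment, N m; "opening": finger opening in m; "grip_force": force on a finger pad.
Only numpy, scipy, OpenCV 4.12 (cv2) and the standard library are available. Lean on these libraries where they do the work, as an engineer would, in place of code of your own. Each camera call takes 0.05 s, during which the arm holds its last target. There are 200 camera calls.

TASK

Take the copper crown out of the burgundy tray, turn it so that the cross-shaped splines under it mesh with the cross-shaped socket in the white table mill's collar, and slide it home against the spring until its flange sits flush on the collar. Finish while still holding the crown and pressing it fully down, upright (do not let go: the spring would push it up again), so that I can tighten the locking screw. Leave the other two crowns standing in the tray and the rest of the display undisturbed.

Things in the scene. Friction and masses are not known exactly. Their poses are not given: they have to be found in the camera images.
- copper_crown: copper crown, loose, about 0.15 kg, in one (any) of the tray's three holes. Round flange 52 mm wide, 8 mm thick; origin at the centre of the flange's underside, z up. On it a square grip column 24 x 24 mm from z = 8 to 46 mm, then cap and ball up to z = 65 mm. x and y axes are square to the column's faces and lie along the stem's splines, so a quarter turn gives the same fit
- copper_crown_base (a point): centre of the underside of the copper crown's flange (same point and axes as its body)
- copper_crown_tip (a point): lower end of the copper crown's steel stem, 34 mm below the flange's underside. The stem from the flange down: cross of two bars along x and y, 30 mm tip to tip, 8 mm thick, 19 mm long; then their lead-in, 26 mm tip to tip, each bar tapering like a wedge from 8 to 1.6 mm thick over 8 mm; then a round pilot pin 8 mm wide, 7 mm long
- copper_crown_grip (a point): middle of the copper crown's square grip column, 27 mm above the flange's underside. Gripped here with about 50 N it does not slip while pressing
- mill: white porcelain table mill, fixed, cannot turn; on a burgundy square plinth 110 x 110 x 24 mm; foot 92 mm wide, steel collar 57 mm wide on top, collar's face 140 mm above the counter. Origin at the centre of the plinth's underside, z up, x and y along the cross socket's slots and square to the plinth's sides. A brass locking screw stands 16 mm out of the collar along +x, 20 mm below its top
- mill_mouth (a point): centre of the cross socket's mouth, in the collar's top face; axes as the mill's. Slots along x and y, 33 mm tip to tip, 10.4 mm wide (1.2 mm play each side of the splines), 25 mm deep to a brass spring seat. A crown turned wrongly stops with its splines on the collar, the flange 20 to 27 mm above it; fully home its flange lies on the collar
- spring_seat (a joint): travel in m of the brass spring seat down in the socket: 0 = up, untouched; it is met when the flange is 9 mm above the collar, and reads 0.009 when the flange sits flush. The spring pushes back with 4 N at 0 and about 8.5 N at 0.009, more than the crown's weight
- tray: burgundy block tray, fixed, 90 x 250 x 55 mm, long along its own y; origin at the centre of its underside. Three round holes 37 mm wide and 45 mm deep along its y axis at -80, 0 and +80 mm, each with a crown hanging in it by the flange, so that the flange's underside is 55 mm above the counter
- steel_crown: another crown, loose, of polished steel with a round grip, 52 mm wide flange, its top 62 mm above the flange's underside, round stem, in another hole of the tray; origin at the centre of the flange's underside. To be left
- black_crown: another crown of the same shape, black. To be left
- cup_a: loose steel cup (52 mm wide, 70 mm tall) on the white box at the left side; origin at its underside centre. To be left
- cup_b: second such steel cup on the white box. To be left
- dome_pot: loose polished steel dome pot (128 mm wide, 130 mm tall) on a burgundy plinth at the right side; origin at its underside centre. To be left
- candlestick: loose brass candlestick with a grey candle, 170 mm tall, on a small burgundy plinth at the right side; origin at its underside centre. To be left
- vase: loose black round vase, 104 mm wide, 108 mm tall, far right on the counter; origin at its underside centre. To be left
- ladle: loose spoon with a black handle lying in the long open burgundy box along the far edge; origin on its handle-to-bowl line. To be left
Not all that is in view belongs to the job. Of the things like the copper_crown, leave any that is blue; of the rest the larger one is meant. Leave any purple look-alike of the mill alone.

How it is judged:
On the way, in this order (a step that is already met when the one before it is completed fails the run):
1. the copper crown is lifted out of the tray, its flange at least 45 mm above the tray's top (z of copper_crown_base in the frame of tray above 0.1 m and contact force between copper_crown and the fingers above 1 N), for 0.2 s.
2. the splines have meshed: flange less than 15 mm above the collar, centred within 4 mm and upright (z of copper_crown_base in the frame of mill_mouth below 0.015 m and horizontal distance between copper_crown_base and mill_mouth below 0.004 m and angle between copper_crown's own z axis and vertical below 0.08 rad), for 0.1 s.
At the end, for the whole second after the job is handed in: fingers still pressing the copper crown home for the last second: flange within 2 mm of the collar, centred within 4 mm, tilt under 0.08 rad, spring seat in over 7 mm, over 3 N on the mill, crown still; the other two crowns upright, moved under 20 mm (z of copper_crown_base in the frame of mill_mouth below 0.002 m and horizontal distance between copper_crown_base and mill_mouth below 0.004 m and angle between copper_crown's own z axis and vertical below 0.08 rad and value of joint spring_seat above 0.007 m and contact force between copper_crown and mill above 3 N and contact force between copper_crown and the fingers above 2 N and linear speed of copper_crown below 0.01 m/s and distance of each of steel_crown, black_crown from where it was at the start of the episode below 0.02 m and angle between each of steel_crown, black_crown's own z axis and vertical below 0.15 rad); the arm keeps its last pose, push and grip.
It fails at once if another crown is taken out of its place or knocked over (moved over 30 mm) (distance of any of steel_crown, black_crown from where it was at the start of the episode above 0.03 m).
It fails at once if a display piece is disturbed (moved over 30 mm) (distance of any of cup_a, cup_b, dome_pot, candlestick, vase, ladle from where it was at the start of the episode above 0.03 m).
It also fails if it takes over 48 s, if anything falls off the work surface, if the arm or the gripper's body presses on something with over 40 N, if the wrist force passes 120 N, or if a joint passes its speed limit or range.

## Working session

There is one attempt and no reset: what is moved stays moved. The work goes in short steps, Python scripts to look and compute and a shell command to move; the robot and the scene stay as the last step left them, time stands still between calls to the robot, and variables do not carry over. Pictures are saved under pics/ and viewed, at most 10 in all, crops included, and the job is handed in when it is done.

```bash
ls; mkdir -p pics; cat > h.py <<'E'
from station import ctrl
import numpy as np, cv2
def grab(n,save=None):
    c=ctrl.get_calibration(n); im,d=ctrl.get_image(n)
    if save: cv2.imwrite('pics/'+save,im[:,:,::-1])
    np.savez('/tmp/'+n+'.npz',im=im,d=d,E=c['extrinsics'],k=[c['fx'],c['fy'],c['cx'],c['cy']])
    return im,d,c
def load(n):
    z=np.load('/tmp/'+n+'.npz'); k=z['k']
    return z['im'],z['d'],dict(fx=k[0],fy=k[1],cx=k[2],cy=k[3],extrinsics=z['E'])
def ray(c,u,v):
    E=np.array(c['extrinsics']);R=E[:3,:3];t=E[:3,3]
    u=np.asarray(u,float);v=np.asarray(v,float)
    dc=np.stack([(u-c['cx'])/c['fx'],(v-c['cy'])/c['fy'],np.ones_like(u)],-1)
    return -R.T@t, dc@R
def plane(c,u,v,z):
    o,d=ray(c,u,v); s=(z-o[2])/d[...,2]; return o+s[...,None]*d
def pts(c,d):
    v,u=np.mgrid[:d.shape[0],:d.shape[1]]; o,r=ray(c,u,v); return o+r*d[...,None]
E
python3 - <<'E'
from h import *
for n in('side','top'):
    im,d,c=grab(n,n+'0.png'); print(n,np.round(ray(c,320.,200.),3).tolist() if 0 else (ray(c,np.array(320.),np.array(200.))),c['fx'])
print(ctrl.get_obs())
E
```

```text
pics
side (array([0.37263468, 1.06718685, 0.72826744]), array([ 0.17612312, -0.84299211, -0.50830897])) 377.4515103101989
top (array([0.33215145, 0.01900967, 1.25028998]), array([ 0.17491192, -0.00998647, -0.98481675])) 391.9869614258936
{'t': 0.1, 'q': array([ 1.13896858e+00,  5.33198639e-02,  1.61420262e+00, -8.88601487e-06,
        1.47602155e+00, -1.19002564e-01]), 'dq': array([ 0.00115586, -0.00147974, -0.00353068, -0.00043435,  0.00057823,
        0.00056856]), 'effort': array([ 1.30701974e-04, -3.94907963e+01, -3.71361208e+01, -1.19750493e-04,
        3.96990072e-03, -1.27316602e-05]), 'tool_pos': array([0.19209739, 0.59412695, 0.23014054]), 'tool_rot': array([-4.89300603e-01, -3.10272462e+00,  2.95299208e-03]), 'contact_force': array([-0.72235442,  0.04432241, -0.02353766]), 'wrist_torque': array([ 0.01965661, -0.00125404,  0.02786585]), 'grip_force': 0.0, 'opening': 0.08558597973743202}
```

View pics/top0.png

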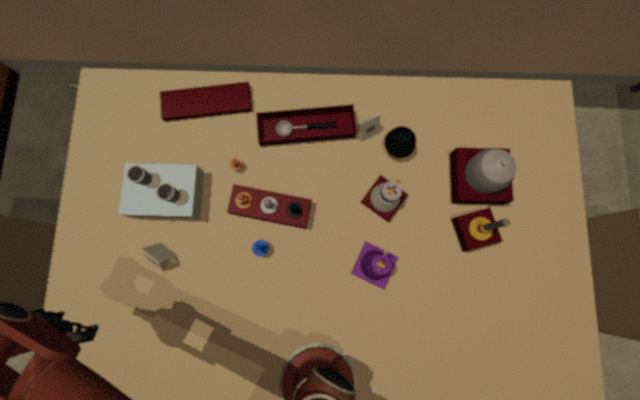

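View pics/side0.png

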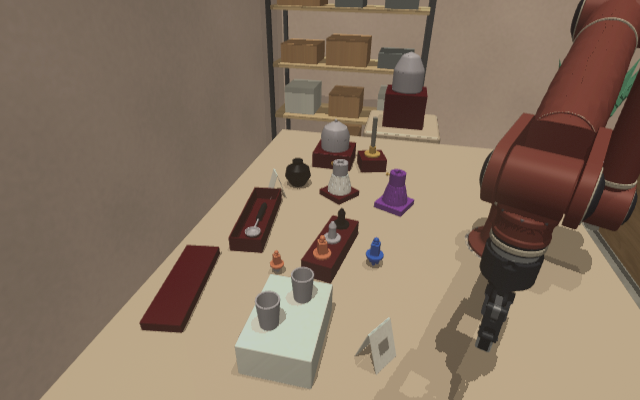

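The top view shows the tray around (270,207), with the copper crown in it at (244,200), steel at (269,205) and black at (296,210). The white mill is at (385,198), with its socket cross visible near (392,188). The decoys are the small orange crown (236,165), the blue crown (261,248) and the purple mill (376,262).

```bash
python3 - <<'E'
from h import *
im,d,c=load('top'); P=pts(c,d); hsv=cv2.cvtColor(im,cv2.COLOR_RGB2HSV)
print('depth z table',P[300,450],P[200,244],P[185,392])
burg=((hsv[...,0]>165)|(hsv[...,0]<5))&(hsv[...,1]>150)&(hsv[...,2]<150)&(hsv[...,2]>25)
def rect(box,zlo,zhi):
    x0,y0,x1,y1=box; m=np.zeros(burg.shape,bool); m[y0:y1,x0:x1]=1
    m&=burg&(P[...,2]>zlo)&(P[...,2]<zhi); q=P[m][:,:2]
    r=cv2.minAreaRect((q*1000).astype(np.float32)); print(m.sum(),r); return r
rect((220,180,320,232),.045,.065); rect((355,170,412,225),.015,.035)
# crown flange: copper
m=(hsv[...,0]>4)&(hsv[...,0]<16)&(hsv[...,1]>120); m2=np.zeros(m.shape,bool); m2[188:212,232:256]=1
q=P[m&m2]; 
for lo,hi in((.058,.07),(.095,.107),(.107,.13)):
    s=q[(q[:,2]>lo)&(q[:,2]<hi)]; print(lo,len(s),s.mean(0) if len(s) else 0, s.min(0),s.max(0))
m2[:]=0;m2[165:225,355:412]=1
s=P[m2&(P[...,2]>.13)&(P[...,2]<.15)]; print('collar',len(s),s.mean(0),(s.min(0)+s.max(0))/2,s.max(0)-s.min(0))
E
```

```text
depth z table [ 0.25216403 -0.40322216 -0.00192544] [0.52981632 0.23336015 0.10154741] [ 0.57873202 -0.19921676  0.14281897]
1062 ((521.596435546875, 162.495849609375), (243.75827026367188, 86.74783325195312), 80.61646270751953)
226 ((562.2388305664062, -197.04849243164062), (103.1301498413086, 103.8248519897461), 55.02157974243164)
0.058 126 [0.5332751  0.2396534  0.06222132] [0.50890694 0.21865955 0.05811395] [0.56229172 0.26928507 0.06885181]
0.095 38 [0.53652571 0.24122441 0.10072212] [0.52305066 0.23109914 0.09535126] [0.55152936 0.25838208 0.10635114]
0.107 24 [0.53617371 0.24322569 0.11610235] [0.52930121 0.23554808 0.10770874] [0.54229294 0.25337034 0.11984922]
collar 252 [ 0.56297131 -0.19667942  0.13871311] [ 0.56336757 -0.19608863  0.13772118] [0.05664038 0.05437742 0.01500385]
```

```bash
python3 -m crank '0 0 0.04 0; 0.0375 -0.047 0.014 0; 0.0375 -0.047 0.014 0; 0.0375 -0.047 0.014 0; 0.0375 -0.047 0.014 0' 60 50
python3 -m crank '0.0375 -0.047 0.014 0; 0.0375 -0.047 0.014 0; 0.0375 -0.047 0.014 0; 0.0375 -0.047 0.014 0; 0.0375 -0.047 0.014 0' 
python3 -m crank '0.0375 -0.047 0.014 0; 0.0375 -0.047 0.014 0; 0.0375 -0.047 0.014 0; 0.0375 -0.047 0.014 0; 0 0 0 0' 
python3 - <<'E'
from h import *
im,d,c=grab('wrist','w1.png'); o,r=ray(c,np.array(320.),np.array(200.)); print(o,r,c['fx'])
print(ctrl.get_obs()['tool_rot'])
E
```

```text
t: 0.52
tool_pos: [0.2676, 0.4995, 0.279]
tool_rot: [-0.488, -3.103, 0.001]
contact_force: [0.6, -0.5, -0.4]
opening: 0.0509
grip_force: 0.0
t: 0.93
tool_pos: [0.3615, 0.3817, 0.3141]
tool_rot: [-0.489, -3.103, 0.001]
contact_force: [0.9, 0.3, -0.3]
opening: 0.0513
grip_force: 0.0
t: 1.35
tool_pos: [0.4388, 0.2859, 0.3434]
tool_rot: [0.497, 3.099, -0.001]
contact_force: [0.4, -0.3, 0.2]
opening: 0.0512
grip_force: 0.0
[0.37736596 0.30669269 0.48612867] [ 0.24724281 -0.09311308 -0.96453126] 334.182294166466
[4.95580716e-01 3.10161516e+00 3.11854510e-04]
```

View pics/w1.png

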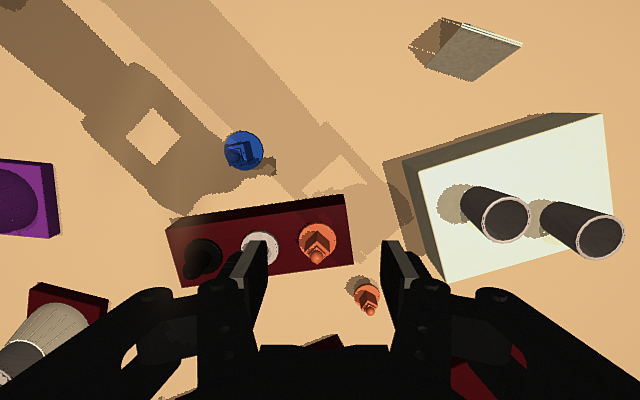

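The wrist view shows the copper crown in the tray at (318,240), with its square column rotated so that an edge faces the camera. I'm moving closer.

```bash
python3 -m crank '0.04 -0.016 -0.05 0; 0.04 -0.016 -0.05 0; 0.04 -0.016 -0.05 0; 0.04 -0.016 -0.05 0; 0.02 -0.016 -0.04 0' 
python3 -m crank '0 0 0 0; 0 0 0 0; 0 0 0 0; 0 0 0 0; 0 0 0 0' |head -2
python3 - <<'E'
from h import *
im,d,c=grab('wrist'); P=pts(c,d)
cv2.imwrite('pics/w2.png',cv2.resize(im[100:340,160:480,::-1],None,fx=2.4,fy=2.4))
E
```

```text
t: 1.82
tool_pos: [0.526, 0.2492, 0.219]
tool_rot: [-0.488, -3.101, 0.002]
contact_force: [-0.1, -0.2, 1.1]
opening: 0.0514
grip_force: 0.0
t: 2.23
tool_pos: [0.5263, 0.2502, 0.2245]
```

View pics/w2.png

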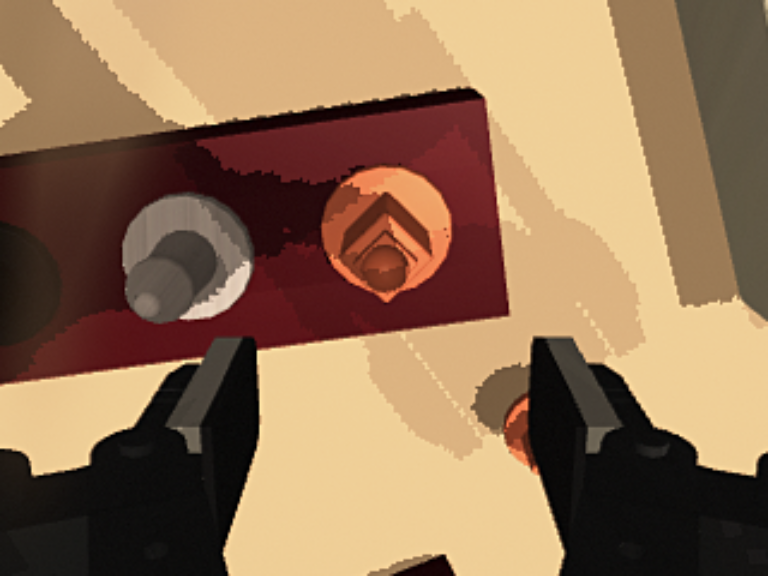

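The copper crown's flange is at (387,232) in the crop. The column edge faces the camera with faces running left and right, so it sits about 45° to the image axes.

```bash
python3 - <<'E'
from h import *
im,d,c=load('wrist'); P=pts(c,d); hsv=cv2.cvtColor(im,cv2.COLOR_RGB2HSV)
m=np.zeros(d.shape,bool); m[165:232,290:352]=1
cop=m&(hsv[...,0]<18)&(hsv[...,1]>110)
# tray top z, flange top
print('tray z',np.median(P[150:200,345:352][...,2]))
fl=cop&(P[...,2]>.058)&(P[...,2]<.067); print('flange z',np.median(P[fl][:,2]),fl.sum())
# flange outer contour on plane z=.063
cs,_=cv2.findContours((m&(P[...,2]>.0595)&(hsv[...,1]>90)).astype(np.uint8),0,1)
k=max(cs,key=cv2.contourArea)[:,0].astype(float); q=plane(c,k[:,0],k[:,1],.063)[:,:2]
from scipy.optimize import least_squares
f=least_squares(lambda p:np.hypot(*(q-p[:2]).T)-p[2],[.535,.241,.026],loss='soft_l1',f_scale=.001); print('flange',f.x)
S=cop&(P[...,2]>.070)&(P[...,2]<.097)
for nm,a,b in(('L',290,320),('R',322,352)):
    s=S.copy(); s[:,:a]=0; s[:,b:]=0
    q=P[s][:,:2]; 
    for _ in range(4):
        mu=q.mean(0); w,v=np.linalg.eigh(np.cov((q-mu).T)); n=v[:,0]; e=(q-mu)@n; q=q[abs(e)<2*e.std()+1e-6]
    print(nm,len(q),mu,'line dir deg',np.degrees(np.arctan2(v[1,1],v[0,1]))%180, e.std()*1e3,'dist from center',n@(mu-f.x[:2]))
E
```

```text
tray z 0.05536665029732668
flange z 0.06326543197941634 1218
flange [0.53912329 0.24378943 0.02541324]
L 95 [0.52871137 0.23830737] line dir deg 117.61293456221574 0.07490569244182547 dist from center 0.011766911492102785
R 99 [0.53381697 0.25433044] line dir deg 27.40993034840824 0.08210079842208101 dist from center -0.011800408538676836
```

```bash
python3 - <<'E'
from h import *
from scipy.spatial.transform import Rotation as R
im,d,c=load('wrist'); P=pts(c,d); o=ctrl.get_obs(); T=R.from_rotvec(o['tool_rot']).as_matrix(); t=o['tool_pos']
print(t,'y dir',np.degrees(np.arctan2(T[1,1],T[0,1])),'tilt',T[:,2],o['q'])
L=(P-t)@T
for a,b in((225,270),(375,420)):
    s=L[235:300,a:b].reshape(-1,3); s=s[(abs(s[:,2])<.03)&(abs(s[:,1])<.06)]
    print(len(s),s.min(0),s.max(0), np.percentile(s,[2,50,98],axis=0).round(4).tolist())
for r in (242,250,260): print(r,[(u,L[r,u].round(4).tolist()) for u in (250,256,262,266,386,390,396)])
E
```

```text
[0.526245   0.25003288 0.22428399] y dir 72.13729033220943 tilt [ 0.00286821  0.00108491 -0.9999953 ] [ 3.15781722e-01 -4.50458207e-02  1.72266981e+00  1.41369227e-04
  1.46090534e+00 -9.43264505e-01]
1142 [-0.01186791 -0.03867203 -0.0299715 ] [ 0.01063964 -0.02472541 -0.00277825] [[-0.0105, -0.0378, -0.0296], [0.0059, -0.0253, -0.0191], [0.0102, -0.0249, -0.0055]]
1110 [-0.01224951  0.02579398 -0.02999455] [ 0.01057802  0.0398012  -0.00352043] [[-0.0104, 0.026, -0.0296], [0.0059, 0.0264, -0.0191], [0.0103, 0.0384, -0.0055]]
242 [(250, [0.0099, -0.0308, -0.0101]), (256, [0.0102, -0.0281, -0.0109]), (262, [0.0095, -0.0259, -0.0091]), (266, [-0.0636, -0.0571, 0.1688]), (386, [0.0098, 0.0273, -0.0099]), (390, [0.0098, 0.029, -0.0099]), (396, [0.0097, 0.0316, -0.0098])]
250 [(250, [0.0101, -0.0289, -0.0189]), (256, [0.0101, -0.0265, -0.019]), (262, [0.0075, -0.0253, -0.0131]), (266, [0.0038, -0.0252, -0.0045]), (386, [0.009, 0.0261, -0.0165]), (390, [0.0103, 0.0271, -0.0196]), (396, [0.0101, 0.0296, -0.0191])]
260 [(250, [0.01, -0.027, -0.028]), (256, [0.0095, -0.025, -0.0269]), (262, [0.004, -0.0251, -0.0153]), (266, [0.0001, -0.0249, -0.0071]), (386, [0.0051, 0.0261, -0.0176]), (390, [0.008, 0.0264, -0.0238]), (396, [0.0099, 0.0278, -0.0278])]
```

```bash
python3 -m crank '0.0034 -0.002 -0.023 -0.071; 0.0034 -0.002 -0.023 -0.071; 0.0034 -0.002 -0.023 -0.071; 0.0034 -0.002 -0.023 -0.071; 0.0034 -0.002 -0.023 -0.071' |head -1
python3 -m crank '0.0034 -0.002 -0.023 -0.071; 0.0034 -0.002 -0.023 -0.071; 0 0 0 0; 0 0 0 0; 0 0 0 0' 
python3 - <<'E'
from h import *
from scipy.spatial.transform import Rotation as R
im,d,c=grab('wrist','w3.png'); P=pts(c,d); o=ctrl.get_obs(); T=R.from_rotvec(o['tool_rot']).as_matrix(); t=o['tool_pos']
print(t,'y dir',np.degrees(np.arctan2(T[1,1],T[0,1])))
L=(P-t)@T; hsv=cv2.cvtColor(im,cv2.COLOR_RGB2HSV)
S=(hsv[...,0]<18)&(hsv[...,1]>110)&(P[...,2]>.070)&(P[...,2]<.097)&(np.hypot(L[...,0],L[...,1])<.03)
q=L[S]; print(len(q),np.percentile(q,[1,10,50,90,99],axis=0).round(4).tolist())
f=q[q[:,0]>np.percentile(q[:,0],40)]; print('face slope deg',np.degrees(np.polyfit(f[:,1],f[:,0],1)[0]))
# pads at tcp height
for lo,hi in((-.06,-.012),(.012,.06)):
    s=L[(abs(L[...,2]+.012)<.006)&(L[...,1]>lo)&(L[...,1]<hi)&(abs(L[...,0])<.02)&(hsv[...,2]<90)]; print(len(s),s.min(0),s.max(0))
E
```

```text
t: 2.7
t: 3.12
tool_pos: [0.5384, 0.2426, 0.1432]
tool_rot: [1.629, 2.685, 0.002]
contact_force: [0.6, 0.5, 1.1]
opening: 0.0512
grip_force: 0.0
[0.53859833 0.24260008 0.14339704] y dir 27.46818036898834
401 [[0.0117, -0.0105, 0.0466], [0.0125, -0.0082, 0.0488], [0.0127, 0.0011, 0.0582], [0.0129, 0.0104, 0.0698], [0.0131, 0.0126, 0.0726]]
face slope deg 0.11035232616058929
382 [-0.01164943 -0.03848587 -0.01799267] [ 0.0111305  -0.02447448 -0.00618361]
404 [-0.01110309  0.026133   -0.01798001] [ 0.01113777  0.03992381 -0.00602862]
```

View pics/w3.png

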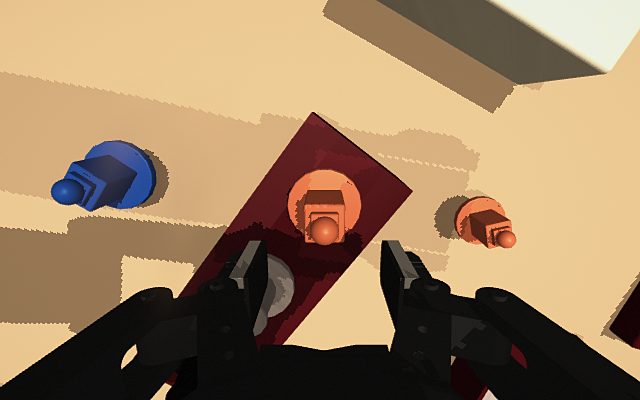

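The tool is square to the column (0.1°) and centred within about 1 mm, with the column at (325,218). I'm descending and gripping.

```bash
python3 -m crank '0 0 -0.05 0; 0 0 -0.05 0; 0 0 -0.03 0; 0 0 -0.02 0; 0 0 0 0' 
python3 -m crank '0 0 0 0; 0 0 0 0; 0 0 0 0; 0 0 0 0; 0 0 0 0' 0 60
python3 -m crank '0 0 0 0; 0 0 0 0; 0 0 0 0; 0 0 0 0; 0 0 0 0'
```

```text
t: 3.58
tool_pos: [0.5367, 0.2419, 0.065]
tool_rot: [-1.631, -2.683, 0.004]
contact_force: [-0.9, 0.3, 0.6]
opening: 0.0512
grip_force: 0.0
t: 4.0
tool_pos: [0.5395, 0.2426, 0.069]
tool_rot: [1.632, 2.682, 0.004]
contact_force: [0.0, 0.2, 4.8]
opening: 0.0231
grip_force: 60.1
t: 4.42
tool_pos: [0.5395, 0.2426, 0.069]
tool_rot: [1.632, 2.682, 0.004]
contact_force: [1.0, 0.5, 6.1]
opening: 0.0236
grip_force: 60.2
```

```bash
python3 -m crank '0 0 0.04 0; 0 0 0.08 0; 0 0 0.08 0; 0 0 0.08 0; 0 0 0.08 0'
python3 -m crank '0 0 0.04 0; 0 0 0 0; 0 0 0 0; 0.008 -0.076 0 0.0255; 0.008 -0.076 0 0.0255' |head -2
python3 -m crank '0.008 -0.076 0 0.0255; 0.008 -0.076 0 0.0255; 0.008 -0.076 0 0.0255; 0.008 -0.076 0 0.0255; 0.008 -0.076 0 0.0255'|head -2
python3 -m crank '0.008 -0.076 0 0.0255; 0.008 -0.076 0 0.0255; 0.008 -0.076 0 0.0255; 0.008 -0.076 0 0.0255; 0.008 -0.076 0 0.0255'|head -2
python3 -m crank '0 0 0 0; 0 0 0 0; 0 0 0 0; 0 0 0 0; 0 0 0 0'
python3 - <<'E'
from h import *
im,d,c=grab('wrist','w4.png')
E
```

```text
t: 4.83
tool_pos: [0.5372, 0.2419, 0.248]
tool_rot: [-1.633, -2.683, 0.001]
contact_force: [0.7, 1.1, -1.6]
opening: 0.0232
grip_force: 60.5
t: 5.25
tool_pos: [0.5443, 0.1664, 0.2632]
t: 5.67
tool_pos: [0.5643, -0.0254, 0.2629]
t: 6.08
tool_pos: [0.5844, -0.2151, 0.2627]
t: 6.5
tool_pos: [0.5858, -0.2123, 0.266]
tool_rot: [-0.945, -2.995, -0.001]
contact_force: [0.7, -0.4, -0.6]
opening: 0.0232
grip_force: 60.5
```

View pics/w4.png

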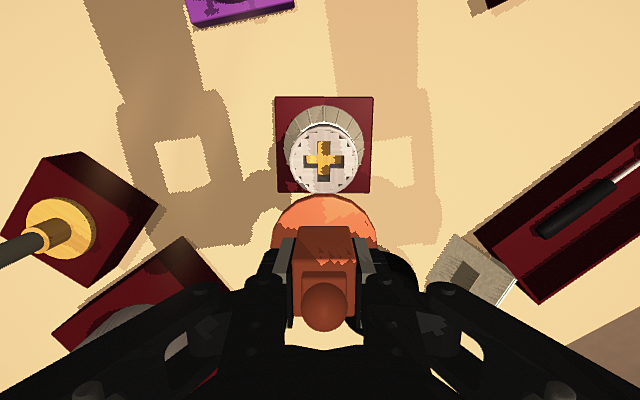

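The wrist view shows the collar face at (324,160) with its cross socket close to aligned with the image axes, and the held crown upright at the bottom. I'm measuring both in the tool frame.

```bash
cat > m.py <<'E'
from h import *
from scipy.spatial.transform import Rotation as R
from scipy.optimize import least_squares
def meas():
    im,d,c=load('wrist'); P=pts(c,d); o=ctrl.get_obs(); T=R.from_rotvec(o['tool_rot']).as_matrix(); t=o['tool_pos']
    print('tcp',t,'ydir',np.degrees(np.arctan2(T[1,1],T[0,1])),'tilt',T[:2,2]); hsv=cv2.cvtColor(im,cv2.COLOR_RGB2HSV)
    col=(P[...,2]>.135)&(P[...,2]<.146)&(hsv[...,1]<70); col[:80]=0;col[230:]=0;col[:,:240]=0;col[:,420:]=0
    zc=np.median(P[col][:,2]); print('collar z',zc,col.sum())
    Q=plane(c,*np.meshgrid(np.arange(640.),np.arange(400.)),zc)
    g=cv2.morphologyEx(col.astype(np.uint8),cv2.MORPH_CLOSE,np.ones((3,3)))
    cs,hi=cv2.findContours(g,cv2.RETR_CCOMP,cv2.CHAIN_APPROX_NONE)
    i=max(range(len(cs)),key=lambda k:cv2.contourArea(cs[k])); k=cs[i][:,0]; q=Q[k[:,1],k[:,0],:2]
    f=least_squares(lambda p:np.hypot(*(q-p[:2]).T)-p[2],[*q.mean(0),.0285],loss='soft_l1',f_scale=.0007); print('collar circle',f.x, f.cost)
    h=[cs[j] for j in range(len(cs)) if hi[0][j][3]==i]; h=max(h,key=cv2.contourArea)
    mk=np.zeros(g.shape,np.uint8); cv2.drawContours(mk,[h],-1,1,-1); mk&=(~col).astype(np.uint8)
    s=Q[mk>0][:,:2]; ce=s.mean(0); 
    z=((s-ce)[:,0]+1j*(s-ce)[:,1]); a=np.degrees(np.angle((z**4).sum()))/4
    print('cross',ce,len(s),'area mm2',cv2.contourArea((Q[h[:,0,1],h[:,0,0],:2]*1000).astype(np.float32)),'angle',a%90)
    w=(np.array([*ce,0])-[*t[:2],0])@T; print('cross in tool',w[:2],'circle in tool',((np.array([*f.x[:2],0])-[*t[:2],0])@T)[:2])
    L=(P-t)@T
    cop=(hsv[...,0]<18)&(hsv[...,1]>110)&(np.hypot(L[...,0],L[...,1])<.045)&(abs(L[...,2])<.08)
    cop[:150]=0
    q=L[cop]; hh=np.histogram(q[:,2],bins=np.arange(-.06,.05,.004)); print(dict(zip(hh[1].round(3).tolist(),hh[0].tolist())))
    fl=cop&(abs(L[...,2]-.005)<.01); zf=np.median(L[fl][:,2])
    top=cop&(abs(L[...,2]-zf)<.003)
    s=L[top]; print('flange top z in tool',zf,len(s))
    A=np.c_[s[:,:2],np.ones(len(s))]; print('flange plane slope',np.linalg.lstsq(A,s[:,2],rcond=None)[0])
    cs,_=cv2.findContours(top.astype(np.uint8),0,1); k=max(cs,key=cv2.contourArea)[:,0]; e=L[k[:,1],k[:,0]]; e=e[np.hypot(e[:,0],e[:,1])>.022]
    f=least_squares(lambda p:np.hypot(*(e[:,:2]-p).T)-.026,[0,0],loss='soft_l1',f_scale=.0005); print('flange centre in tool',f.x,len(e),f.cost)
    F=cop&(L[...,2]<-.004)&(L[...,2]>-.028)&(L[...,0]>.009)&(abs(L[...,1])<.011); s=L[F]
    A=np.c_[s[:,1:],np.ones(len(s))]; p=np.linalg.lstsq(A,s[:,0],rcond=None)[0]; print('face x=',p,'yaw deg rel tool',np.degrees(-np.arctan(p[0])),len(s))
E
python3 -c 'from m import meas; meas()'
```

```text
tcp [ 0.58591827 -0.21240364  0.2664026 ] ydir 54.988449604324394 tilt [-0.0005374   0.00040673]
collar z 0.14017082508808792 2842
collar circle [ 0.56556189 -0.19757927  0.0274959 ] 1.4036554265033119e-05
cross [ 0.5655279  -0.19752878] 843 area mm2 600.1739260042086 angle 54.39106754301308
cross in tool [0.02523478 0.00048425] circle in tool [0.02517797 0.0004624 ]
{-0.06: 16, -0.056: 2, -0.052: 977, -0.048: 676, -0.044: 212, -0.04: 547, -0.036: 835, -0.032: 1180, -0.028: 276, -0.024: 257, -0.02: 241, -0.016: 207, -0.012: 210, -0.008: 196, -0.004: 156, 0.0: 159, 0.004: 2939, 0.008: 186, 0.012: 18, 0.016: 0, 0.02: 0, 0.024: 0, 0.028: 0, 0.032: 0, 0.036: 0, 0.04: 0, 0.044: 0}
flange top z in tool 0.006042203779297391 3051
flange plane slope [0.01803803 0.00035019 0.00584627]
flange centre in tool [0.00031259 0.00058062] 172 2.3868231010790052e-05
face x= [0.00200781 0.00132943 0.01269176] yaw deg rel tool -0.11503885660100314 1240
```

```bash
python3 -m crank '-0.0202 0.0142 0 -0.0055; -0.0202 0.0142 0 0; 0 0 -0.04 0; 0 0 -0.04 0; 0 0 -0.04 0' |head -2
python3 -m crank '0 0 -0.021 0; 0 0 0 0; 0 0 0 0; 0 0 0 0; 0 0 0 0'
python3 - <<'E'
from h import *
grab('wrist'); im,d,c=grab('side')
cv2.imwrite('pics/s5.png',cv2.resize(im[120:220,290:410,::-1],None,fx=5,fy=5,interpolation=cv2.INTER_CUBIC))
E
```

```text
t: 6.97
tool_pos: [0.5661, -0.1986, 0.2071]
t: 7.38
tool_pos: [0.5668, -0.2, 0.1984]
tool_rot: [0.959, 2.988, -0.001]
contact_force: [-0.4, 0.6, -1.9]
opening: 0.023
grip_force: 60.5
```

View pics/s5.png

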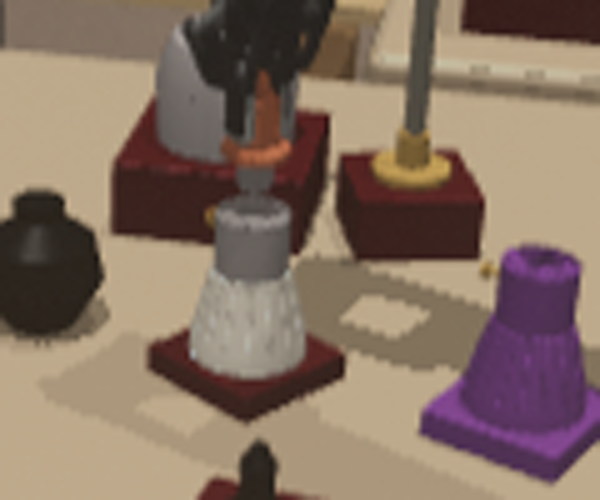

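The side view shows the crown's stem (255,180) straight above the collar (253,210). The measured TCP is about 2 mm short of the target, so I'm re-reading it.

```bash
python3 -m crank '-0.0024 0.0034 0 0; 0 0 0 0; 0 0 0 0; 0 0 0 0; 0 0 0 0'; python3 -c "
from station import ctrl
for i in range(3): print(ctrl.get_obs()['tool_pos']); ctrl.get_image('side')"
```

```text
t: 7.9
tool_pos: [0.5645, -0.198, 0.1963]
tool_rot: [-0.961, -2.991, 0.0]
contact_force: [-0.0, -0.1, -1.5]
opening: 0.0235
grip_force: 60.5
[ 0.5645461  -0.19795933  0.19630629]
[ 0.5645357  -0.19795327  0.19626433]
[ 0.56454152 -0.19795577  0.19622065]
```

```bash
python3 -m crank '0.002 -0.0006 0 0; 0 0 0 0; 0 0 0 0; 0 0 0 0; 0 0 0 0'|head -2; python3 -m crank '0 0 -0.008 0; 0 0 -0.008 0; 0 0 -0.008 0; 0 0 0 0; 0 0 0 0'; python3 -m crank '0 0 -0.006 0; 0 0 -0.006 0; 0 0 0 0; 0 0 0 0; 0 0 0 0'
```

```text
t: 8.47
tool_pos: [0.5656, -0.1983, 0.1963]
t: 8.88
tool_pos: [0.5652, -0.1981, 0.1835]
tool_rot: [-0.96, -2.99, -0.0]
contact_force: [-0.6, 0.7, -1.0]
opening: 0.0234
grip_force: 60.5
t: 9.3
tool_pos: [0.5656, -0.1982, 0.1783]
tool_rot: [0.96, 2.991, -0.0]
contact_force: [-0.4, -0.1, -1.5]
opening: 0.0232
grip_force: 60.5
```

```bash
python3 -m crank '0 0 -0.006 0; 0 0 -0.006 0; 0 0 -0.006 0; 0 0 0 0; 0 0 0 0'; python3 -m crank '0 0 -0.006 0; 0 0 -0.006 0; 0 0 0 0; 0 0 0 0; 0 0 0 0'
```

```text
t: 9.72
tool_pos: [0.5654, -0.1982, 0.1688]
tool_rot: [-0.96, -2.99, -0.0]
contact_force: [0.5, -1.0, -1.2]
opening: 0.0231
grip_force: 60.5
t: 10.13
tool_pos: [0.5654, -0.1982, 0.1632]
tool_rot: [-0.96, -2.991, -0.0]
contact_force: [-0.2, 1.3, -1.6]
opening: 0.023
grip_force: 60.7
```

```bash
python3 -m crank '0 0 -0.006 0; 0 0 -0.006 0; 0 0 -0.004 0; 0 0 0 0; 0 0 0 0'; python3 -m crank '0 0 -0.004 0; 0 0 0 0; 0 0 0 0; 0 0 0 0; 0 0 0 0'
```

```text
t: 10.55
tool_pos: [0.5658, -0.1984, 0.1563]
tool_rot: [0.96, 2.99, -0.0]
contact_force: [-2.3, 1.6, 6.0]
opening: 0.0232
grip_force: 61.4
t: 10.97
tool_pos: [0.5658, -0.1984, 0.1546]
tool_rot: [0.96, 2.991, -0.0]
contact_force: [-2.2, 0.4, 6.1]
opening: 0.0232
grip_force: 61.5
```

```bash
python3 -m crank '0 0 -0.003 0; 0 0 0 0; 0 0 0 0; 0 0 0 0; 0 0 0 0'; python3 -m crank '0 0 -0.003 0; 0 0 0 0; 0 0 0 0; 0 0 0 0; 0 0 0 0'
```

```text
t: 11.38
tool_pos: [0.566, -0.1985, 0.154]
tool_rot: [0.96, 2.99, -0.0]
contact_force: [-5.0, 2.5, 9.7]
opening: 0.0233
grip_force: 62.0
t: 11.8
tool_pos: [0.566, -0.1985, 0.154]
tool_rot: [0.96, 2.99, -0.001]
contact_force: [-7.3, 2.6, 14.7]
opening: 0.0231
grip_force: 62.7
```

```bash
python3 -m crank '0 0 -0.002 0; 0 0 0 0; 0 0 0 0; 0 0 0 0; 0 0 0 0'; python3 - <<'E'
from h import *
grab('wrist','w6.png'); im,d,c=load('wrist'); P=pts(c,d); hsv=cv2.cvtColor(im,cv2.COLOR_RGB2HSV)
o=ctrl.get_obs(); r=np.hypot(P[...,0]-o['tool_pos'][0],P[...,1]-o['tool_pos'][1])
s=P[(hsv[...,0]<18)&(hsv[...,1]>110)&(r<.03)&(abs(P[...,2]-.148)<.004)]; A=np.c_[s[:,:2]-s[:,:2].mean(0),np.ones(len(s))]
print(len(s),np.median(s[:,2]),np.linalg.lstsq(A,s[:,2],rcond=None)[0]); print(o['tool_pos'],o['contact_force'],o['dq'].round(4))
E
```

```text
t: 12.22
tool_pos: [0.5661, -0.1985, 0.1539]
tool_rot: [0.96, 2.99, -0.001]
contact_force: [-9.0, 4.0, 19.5]
opening: 0.023
grip_force: 63.4
3142 0.14834243483747023 [ 0.02375348 -0.02035615  0.14827428]
[ 0.56606428 -0.19850269  0.15396382] [-9.91215137  4.15948441 19.11870383] [-0.001   0.0004 -0.0012  0.0001 -0.0002 -0.0005]
```

View pics/w6.png

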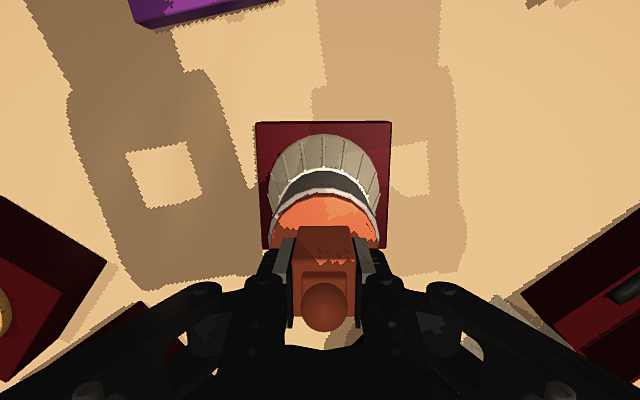

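The wrist view shows the flange (325,215) seated on the collar. Its top is at z = 0.1483 m, against 0.148 m for flush, with tilt about 0.03 rad. The push is steady at about 19 N, so I'm handing in.

```bash
python3 -c "
from station import ctrl
print(ctrl.finish_job())"
```

```text
the job is handed in; nothing more can be done
None
```

The copper crown is meshed in the mill and held flush on the collar with a steady push of about 19 N, ready for you to tighten the locking screw. The job was handed in at about 12 s; the hand-in returned no verdict.

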